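# Slide the plate out over the end of the ledge, towards the vise

### The arm

A 7-joint arm with a two-finger parallel gripper is mounted at the origin on the work surface. World frame = base frame: x ahead of the robot, y to its left, z up, the work surface at z = 0. Lengths are in m, angles in rad, forces in N, time in s.
With the tool pointing down it reaches from about 0.4 to 0.925 m from the base axis. Payload 5.6 kg.
Tool frame: the origin (TCP) lies between the finger pads; the fingertips stand 22 mm ahead of it and the grasp point (between the pads) lies 3 mm ahead of it; z points along the fingers, y is the direction in which the jaws open and shut (so a half turn about z gives the same grasp; the last joint's range is limited). The gripper opens to 85 mm and grips with 20 to 120 N. Pads are 22 mm wide; open, the fingers measure 114 mm over their backs; the gripper's body (76 mm by 85 mm) begins 54 mm behind the grasp point. The pads swing forward as they close: fully open they stand 13 mm farther back than shut.
Start: joints at [1.258, 0.468, -0.012, 1.603, 0.006, 1.071, -0.056], TCP at [0.173, -0.627, 0.223] pointing down, gripper open.
Joint ranges: [-2.53, 2.53], [-0.31, 2.02], [-1.57, 1.55], [0.28, 2.44], [-1.29, 4.43], [0.15, 1.84], [-2.92, 2.92]. Speed limits (rad/s): [2.57, 2.57, 3.14, 3.14, 3.14, 3.14, 3.14].

### API

Orientations are given as a unit quaternion [w, x, y, z].
In Python, from plant import r gives the robot as it stands. The module is installed in compiled form; this text tells all that it offers.
- The arm moves only by the shell command python3 -m inch 'ROWS'. ROWS is JSON, a list of rows, each a list of 7 numbers: the closure, from -1 (fully open) to 1 (shut), then the shift along the tool's x, y, z normalised to -1 to 1, where 1 is 0.25 m, then the turn, a rotation vector about the tool's x, y, z normalised to -1 to 1, where 1 is 0.5 rad. In form: [[claw, dx, dy, dz, rx, ry, rz], ...]. A call has 1 to 10 rows; each row is the pose to reach, as a shift and turn from the pose commanded when the call began, along the tool's axes at that moment; what a row does not reach only later rows make up. A row lasts 1/10 s, in which the tool goes at most 50 mm and 8.59 degrees, less where a joint would pass 70% of its speed; a pose out of reach is approached as far as the arm can. A call with a number of a shift or a turn outside -1 to 1 is refused whole. A call with a gripper value outside its range is refused whole. The fingers move at their own pace and stop on an object; the grip force is fixed at half the most. Time passes only in rows, so rows that repeat a pose let the fingers close. It gives the time, the measured TCP pose, the force and the opening at its end, in the units of the state.
- r.read_state(): the state, without advancing time (a new reading comes with each control period).
- r.read_camera(name): name is "side" or "top"; returns a dict with "img" (480x640x3 uint8, red, green, blue), "mtx" (3x3 intrinsics, pixels), "world_to_cam" (4x4, takes a point from world to camera coordinates). Camera axes: x right, y up, looking along -z (the intrinsics and any distortion apply to the point x, -y, -z); pixel columns grow to the right and rows downward; lengths in m; the calibration is good to about 2 mm. A picture is of the moment at which its call begins. There is no depth.
- r.finish_job(): hands the job in, once; it reports no verdict.
The state is a dict: "t": time; "joints": joint angles; "joint_vel": joint speeds; "joint_efforts": joint torques, N m; "tcp_pos": TCP position; "orientation": TCP orientation; "force": force on the tool from outside, world axes, zero at the start; "moment": the same for the moment, N m; "width": opening from 0.0 (shut) to 1.0 (fully open).
Only numpy, scipy, OpenCV 4.12 (cv2) and the standard library are available. Lean on these libraries where they do the work, as an engineer would, in place of code of your own. Each camera call takes 0.05 s, during which the arm holds its last target. There are 200 camera calls.

### The job

Using the fingers only to push, slide the flat aluminium plate along the raised ledge towards the end where the blue vise stands, until the whole green strip at that end of the plate sticks out past the end of the ledge, with no more than about 15 mm of bare metal showing beyond it. Leave the plate lying flat on the ledge with its long side square against the yellow fence. Never pick the plate up or tip it, and leave everything else where it stands.

Things in the scene. Friction and masses are not known exactly. Their poses are not given: they have to be found in the camera images.
- ledge: Fixed dark steel shelf 135 mm wide (its x), 300 mm long (its y), flat top 50 mm above the table, both ends open (y = +150, -150 mm). Origin: on the table under the shelf centre; x points away from the robot, y along the ledge. A yellow fence 12 mm thick runs along the whole far side: inner face at x = +67.5 mm, top 62 mm above the table. Its place varies, turned up to 15 degrees.
- plate: Loose aluminium plate flat on the ledge: 96 (its x) by 140 (its y, roughly along the ledge) by 6 mm thick, 0.15-0.3 kg. Origin: centre of underside, z up. A green strip 30 mm wide crosses each end (y 40 to 70, -40 to -70 mm). Starts on the ledge, up to 6 degrees askew, its centre 10 to 25 mm short of the fence position. Against the fence its centre is at ledge x = +19.5 mm.
- vise: Fixed small blue bench vise, 95 mm high, 76 mm across the foot, handle reaching 60 mm from its axis towards the robot. Origin: centre of its foot. It stands on the table past one end of the ledge, about 285 mm from the ledge middle; which end varies. It tells which way to push.
- spool: Loose solder spool with green flanges, standing upright past the other end of the ledge, 60 mm across, 58 mm high. Origin: centre of its underside. Leave it alone.
- flux: Loose jar, 44 mm across, 50 mm high, standing near the robot on its right. Origin: centre of underside. Leave it alone.
- tipclean: Loose tip cleaner, black cup with a brass top, 64 mm across, 30 mm high, near the robot on its right. Origin: centre of underside. Leave it alone.
- screwdriver: Loose screwdriver lying on the blue mat near the robot on its left. Leave it alone.
- wrench: Loose wrench lying on the blue mat near the robot on its left. Leave it alone.
Not all that is in view belongs to the job. Of the things that look like the plate, the smaller one is meant. Leave any orange or red look-alike of the vise alone.

How it is judged:
By the outcome, as a careful person would: the job done as asked, in the order asked, and still so for the second after the job is handed in, with the robot touching nothing.
It also fails if it takes over 54 s, if anything falls off the work surface, if the arm or the gripper's body presses on something with over 40 N, if the wrist force passes 120 N, or if a joint passes its speed limit or range.

## Working session

There is one attempt and no reset: what is moved stays moved. The work goes in short steps, Python scripts to look and compute and a shell command to move; the robot and the scene stay as the last step left them, time stands still between calls to the robot, and variables do not carry over. Pictures are saved under pics/ and viewed, about 8 in all and at most 12, crops included, and the job is handed in when it is done.

```bash
mkdir -p pics; python3 - <<'E'
from plant import r
import cv2,numpy as np
s=r.read_state();print({k:np.round(v,3).tolist() for k,v in s.items()})
for n in("top","side"):
    c=r.read_camera(n);cv2.imwrite(f"pics/{n}0.png",c["img"][:,:,::-1]);print(n,c["mtx"].tolist(),np.round(c["world_to_cam"],4).tolist(),[k for k in c])
E
```

```text
{'t': 0.0, 'joints': [1.258, 0.468, -0.012, 1.604, 0.006, 1.071, -0.056], 'joint_vel': [0.001, 0.003, 0.001, 0.001, -0.0, 0.001, -0.001], 'joint_efforts': [-0.0, -53.239, 0.022, -25.13, 0.011, 0.008, 0.0], 'tcp_pos': [0.173, -0.626, 0.222], 'orientation': [-0.001, 0.991, 0.134, -0.0], 'force': [0.488, -0.281, -0.046], 'moment': [-0.026, 0.025, 0.025], 'width': 1.0}
top [[451.14509004257445, 0.0, 320.25436240489995], [0.0, 451.14509004257445, 238.622632862661], [0.0, 0.0, 1.0]] [[0.0639, -0.998, 0.0005, -0.0968], [0.9762, 0.0627, 0.2076, -0.5017], [-0.2072, -0.0128, 0.9782, -1.0197], [0.0, 0.0, 0.0, 1.0]] ['img', 'mtx', 'world_to_cam']
side [[466.2034249208176, 0.0, 319.5619466699407], [0.0, 466.2034249208176, 242.62676950466144], [0.0, 0.0, 1.0]] [[-0.8058, -0.5922, 0.0003, 0.3732], [0.427, -0.5807, 0.6932, -0.2811], [-0.4103, 0.5587, 0.7208, -0.8544], [0.0, 0.0, 0.0, 1.0]] ['img', 'mtx', 'world_to_cam']
```

View pics/top0.png

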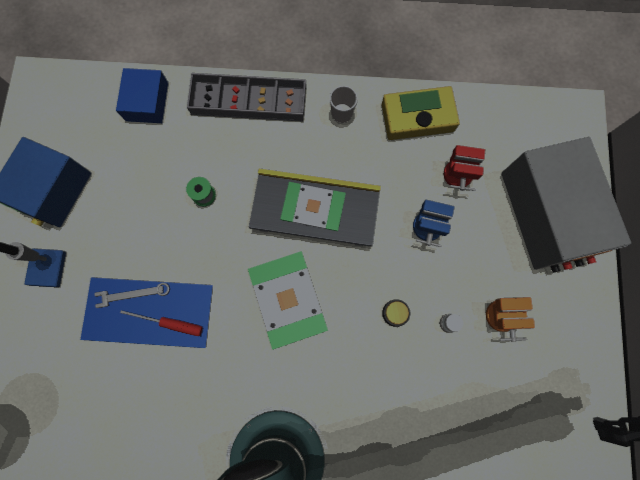

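View pics/side0.png

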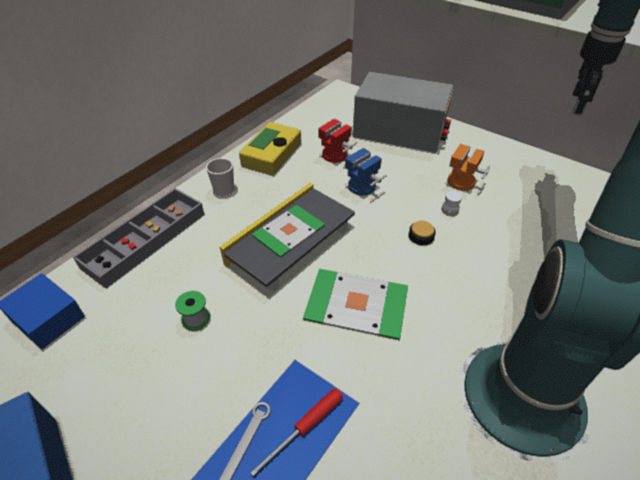

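The top view shows the blue vise at (433,225), to the right (world -y) of the ledge at (315,208). The small plate is on the ledge at (313,205), the spool at (200,191) and the fence on the far side. Next I measure them.

```bash
cat >h.py <<'E'
import cv2,numpy as np
from plant import r
def ray(c,uv,z):
    K=c["mtx"];T=c["world_to_cam"];R=T[:3,:3];o=-R.T@T[:3,3]
    uv=np.atleast_2d(np.asarray(uv,float));d=np.c_[(uv[:,0]-K[0,2])/K[0,0],-(uv[:,1]-K[1,2])/K[1,1],-np.ones(len(uv))]@R
    return (o+d*((z-o[2])/d[:,2])[:,None])[:,:2]
def proj(c,P):
    P=np.atleast_2d(P);T=c["world_to_cam"];p=P@T[:3,:3].T+T[:3,3];K=c["mtx"]
    return np.c_[K[0,2]+K[0,0]*p[:,0]/-p[:,2],K[1,2]-K[1,1]*p[:,1]/-p[:,2]]
def blobs(m,amin):
    cs,_=cv2.findContours(m.astype(np.uint8),cv2.RETR_EXTERNAL,cv2.CHAIN_APPROX_NONE)
    return [k[:,0] for k in cs if cv2.contourArea(k)>amin]
def rect(p):
    b=cv2.minAreaRect((p*1000).astype(np.float32));return np.round(b[0],1),np.round(b[1],1),round(b[2],1),np.round(cv2.boxPoints(b),1).tolist()
def measure(c):
    """fence and plate rectangles (mm, world) from one view, inside a box around the ledge"""
    hsv=cv2.cvtColor(c["img"],cv2.COLOR_RGB2HSV);H,S,V=cv2.split(hsv)
    uv=np.indices(H.shape)[::-1].reshape(2,-1).T;w=ray(c,uv,.056)
    roi=((w[:,0]>.50)&(w[:,0]<.78)&(w[:,1]>-.3)&(w[:,1]<.1)).reshape(H.shape)
    Y=roi&(H>22)&(H<35)&(S>130)&(V>60)
    G=roi&(H>45)&(H<80)&(S>90)
    return Y,G
E
python3 - <<'E'
from h import *
for n in("top","side"):
    c=r.read_camera(n);Y,G=measure(c)
    for b in blobs(Y,60): print(n,"fence",rect(ray(c,b,.062)))
    for b in blobs(G,60): print(n,"green",rect(ray(c,b,.056)))
    g=[b for b in blobs(G,60)]
    print(n,"plate",rect(ray(c,np.vstack(g),.056)))
    H,S,V=cv2.split(cv2.cvtColor(c["img"],cv2.COLOR_RGB2HSV))
    if n=="top": print(S[225,255:380:25],V[225,255:380:25],ray(c,[[250,230],[371,245]],.05), ray(c,[[433,232],[200,187]],0.03))
    cr=c["img"][140:260,220:480] if n=="top" else c["img"][140:300,200:400]
    cv2.imwrite(f"pics/crop_{n}.png",cv2.resize(cr[:,:,::-1],None,fx=3,fy=3))
E
```

```text
top fence (array([650.2, -51.3]), array([295.2,  11.2]), 85.1, [[632.0999755859375, -197.89999389648438], [643.2999877929688, -198.8000030517578], [668.4000244140625, 95.30000305175781], [657.2000122070312, 96.30000305175781]])
top green (array([578.2, -96.3]), array([29.9, 97.1]), 82.1, [[528.0, -104.4000015258789], [624.2000122070312, -117.80000305175781], [628.2999877929688, -88.19999694824219], [532.2000122070312, -74.69999694824219]])
top green (array([593.3,  13.8]), array([28.7, 97.5]), 82.0, [[543.0, 6.5], [639.5, -7.199999809265137], [643.5999755859375, 21.200000762939453], [547.0, 34.900001525878906]])
top plate (array([585.6, -41.5]), array([140.5,  97.5]), 82.1, [[527.5999755859375, -104.4000015258789], [624.2000122070312, -117.80000305175781], [643.5, 21.299999237060547], [546.9000244140625, 34.70000076293945]])
[ 17  18  16 112  20] [ 73  72  63 128  75] [[ 0.51774459  0.10463686]
 [ 0.49972603 -0.18578681]] [[ 0.54575208 -0.3372716 ]
 [ 0.62359246  0.24284726]]
side fence (array([647.7, -49.8]), array([298.2,  13.1]), 85.1, [[628.2999877929688, -197.8000030517578], [64
[... 266 characters left out ...]
244140625, -290.5], [773.7000122070312, -165.0]])
side green (array([591.5,  13.1]), array([ 31.4, 100.3]), 82.2, [[539.5999755859375, 4.300000190734863], [639.0999755859375, -9.300000190734863], [643.2999877929688, 21.799999237060547], [543.9000244140625, 35.400001525878906]])
side green (array([576.1, -98.9]), array([ 29.5, 100. ]), 81.9, [[524.5, -106.4000015258789], [623.5, -120.5999984741211], [627.5999755859375, -91.4000015258789], [528.7000122070312, -77.30000305175781]])
side plate (array([583.8, -42.4]), array([143.4, 100.3]), 82.1, [[524.2999877929688, -106.5999984741211], [623.7000122070312, -120.30000305175781], [643.2999877929688, 21.700000762939453], [543.9000244140625, 35.5]])
```

View pics/crop_top.png

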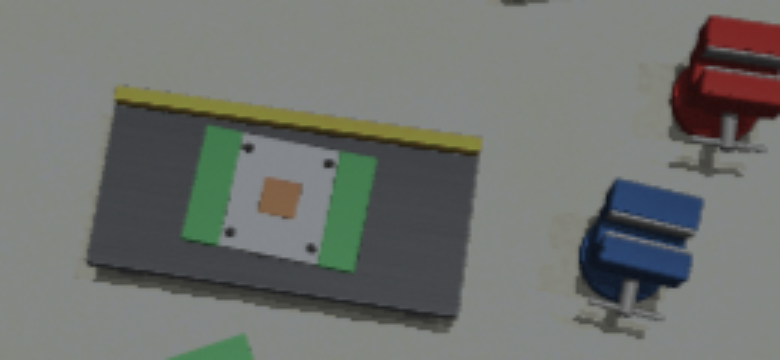

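```bash
cat >>h.py <<'E'
yaw=-np.radians(4.87);lx=np.array([np.cos(yaw),np.sin(yaw)]);ly=np.array([-lx[1],lx[0]]);L0=np.array([.5758,-.0443])
def led(p): d=np.asarray(p)-L0; return np.round(np.stack([d@lx,d@ly],-1)*1000,1)
from scipy.spatial.transform import Rotation as Ro
def togo(x,y,z):
    "units of a row to bring the TCP to ledge coordinates x,y (mm), height z (mm), level and square to the ledge"
    s=r.read_state();q=s["orientation"];R=Ro.from_quat(q[[1,2,3,0]] if isinstance(q,np.ndarray) else [q[1],q[2],q[3],q[0]])
    P=np.append(L0+(x*lx+y*ly)/1000,z/1000)
    Rt=Ro.from_matrix(np.c_[np.append(lx,0),np.append(-ly,0),[0,0,-1]])
    print("t",s["t"],"at",led(s["tcp_pos"][:2]),round(s["tcp_pos"][2]*1000,1),"F",np.round(s["force"],1),"w",s["width"])
    print("row",np.round(R.inv().apply(P-s["tcp_pos"])/.25,3),np.round((R.inv()*Rt).as_rotvec()/.5,3))
E
python3 -m inch '[[1,0.93,-0.96,0,0,0,0.70],[1,0.93,-0.96,0,0,0,0.70],[1,0.93,-0.96,0,0,0,0.70],[1,0.93,-0.96,0,0,0,0.70],[1,0.93,-0.96,0,0,0,0.70],[1,0.93,-0.96,0,0,0,0.70],[1,0.93,-0.96,0,0,0,0.70],[1,0.93,-0.96,0,0,0,0.70],[1,0.93,-0.96,0,0,0,0.70]]'
python3 -c "
from h import *
togo(-80,3,120)"
```

```text
t: 1.1
tcp_pos: [0.3336, -0.333, 0.2235]
orientation: [0.0, 0.999, -0.039, 0.0]
force: [-0.8, -0.7, 0.2]
width: -0.002
t 1.1 at [-216.8 -308.2] 223.5 F [-0.8 -0.7  0.2] w -0.0016405594233312203
row [ 0.555 -1.242  0.413] [ 0.001 -0.     0.013]
```

```bash
python3 -m inch '[[1,0.55,-0.95,0.2,0,0,0.01],[1,0.55,-0.95,0.2,0,0,0.01],[1,0.55,-0.95,0.2,0,0,0.01],[1,0.55,-0.95,0.2,0,0,0.01],[1,0.55,-0.95,0.2,0,0,0.01],[1,0.55,-0.95,0.2,0,0,0.01],[1,0.55,-0.95,0.2,0,0,0.01],[1,0.55,-0.95,0.2,0,0,0.01]]'
python3 -m inch '[[1,0,-0.29,0.21,0,0,0],[1,0,-0.29,0.21,0,0,0],[1,0,-0.29,0.21,0,0,0],[1,0,-0.29,0.21,0,0,0]]'
python3 -c "
from h import *
togo(-66,3,75)
c=r.read_camera('side');cv2.imwrite('pics/s1.png',cv2.resize(c['img'][140:340,200:400,::-1],None,fx=3,fy=3))"
```

```text
t: 1.9
tcp_pos: [0.4893, -0.1089, 0.1727]
orientation: [0.0, 0.999, -0.043, -0.001]
force: [-0.2, -0.5, -0.0]
width: -0.001
t: 2.3
tcp_pos: [0.4951, -0.0372, 0.1204]
orientation: [0.0, 0.999, -0.044, -0.001]
force: [-0.1, -0.6, 1.0]
width: 0.003
t 2.3 at [-81.    0.3] 120.4 F [-0.1 -0.6  1. ] w 0.002983360414260076
row [ 0.06  -0.011  0.182] [ 0.002  0.002 -0.004]
```

View pics/s1.png

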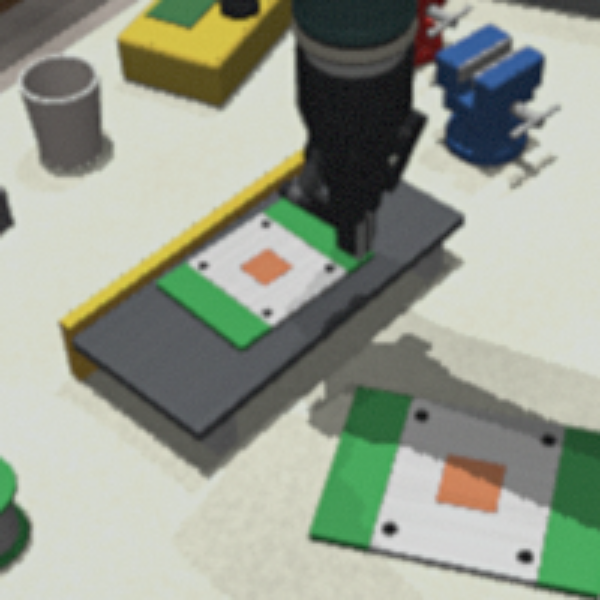

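The shut fingers hover over the near side of the plate, at crop (360,250), as computed. Next I go down and check the force.

```bash
python3 -m inch '[[1,0.03,-0.01,0.1,0,0,0],[1,0.03,-0.01,0.15,0,0,0],[1,0.03,-0.01,0.18,0,0,0],[1,0.03,-0.01,0.18,0,0,0]]'
python3 -m inch '[[1,0.02,0,0,0,0,0],[1,0.04,0,0,0,0,0],[1,0.06,0,0,0,0,0],[1,0.08,0,0,0,0,0],[1,0.09,0,0,0,0,0],[1,0.09,0,0,0,0,0]]'
python3 -c "
from h import *
togo(-39.5,3,75)
c=r.read_camera('side');cv2.imwrite('pics/s2.png',cv2.resize(c['img'][140:340,200:400,::-1],None,fx=3,fy=3))"
```

```text
t: 2.75
tcp_pos: [0.5024, -0.0345, 0.0751]
orientation: [0.0, 0.999, -0.043, -0.001]
force: [0.1, 1.3, -0.1]
width: 0.002
t: 3.35
tcp_pos: [0.5262, -0.0353, 0.0758]
orientation: [-0.0, 0.999, -0.043, 0.0]
force: [-0.6, -0.6, -0.8]
width: -0.0
t 3.35 at [-50.2   4.7] 75.8 F [-0.6 -0.6 -0.8] w -7.343992347442578e-05
row [0.043 0.007 0.003] [-0.    -0.001 -0.001]
```

View pics/s2.png

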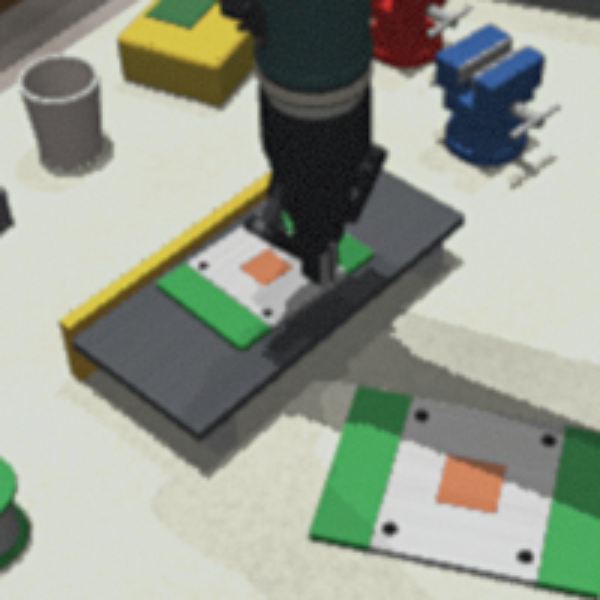

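The finger is at the plate's near edge and hasn't moved it yet. Next I push towards the fence and watch the force.

```bash
python3 -m inch '[[1,0.01,0,0.004,0,0,0],[1,0.02,0,0.004,0,0,0],[1,0.03,0,0.004,0,0,0],[1,0.035,0,0.004,0,0,0],[1,0.04,0,0.004,0,0,0],[1,0.044,0,0.004,0,0,0],[1,0.044,0,0.004,0,0,0]]'
python3 -c "
from h import *
togo(-39.5,3,75)
for n in('top','side'):
    c=r.read_camera(n);Y,G=measure(c)
    for b in blobs(G,60): print(n,[led(np.array(x)/1000).tolist() for x in rect(ray(c,b,.056))[3]])
"
```

```text
t: 4.1
tcp_pos: [0.5368, -0.0363, 0.0747]
orientation: [0.0, 0.999, -0.043, 0.0]
force: [-0.9, -0.9, -0.4]
width: 0.001
t 4.1 at [-39.5   4.6] 74.7 F [-0.9 -0.9 -0.4] w 0.0007681654632921374
row [ 0.     0.007 -0.001] [ 0.    -0.    -0.001]
top [[-10.7, -48.4], [-6.9, -74.8], [57.6, -65.4], [53.7, -39.1]]
side [[-41.8, 46.2], [60.1, 39.6], [62.1, 71.2], [-39.7, 77.7]]
side [[-47.9, -65.3], [1.7, -69.0], [3.9, -40.1], [-45.7, -36.3]]
```

```bash
python3 -c "
from h import *
c=r.read_camera('side');cv2.imwrite('pics/s3.png',cv2.resize(c['img'][195:265,250:350,::-1],None,fx=8,fy=8,interpolation=cv2.INTER_CUBIC))
s=r.read_state();p=s['tcp_pos']
for z in (.05,.053,.056,.06):print(z,(proj(c,[[p[0]+.011*lx[0],p[1],z],[p[0],p[1],z]])-[250,195])*8)"
```

```text
0.05 [[393.24943161 351.60878232]
 [423.66871974 367.96881229]]
0.053 [[392.91981135 344.23942719]
 [423.39994961 360.60157273]]
0.056 [[392.58884493 336.83997581]
 [423.13007714 353.20411724]]
0.06 [[392.14544805 326.9269047 ]
 [422.7685207  343.2935185 ]]
```

View pics/s3.png

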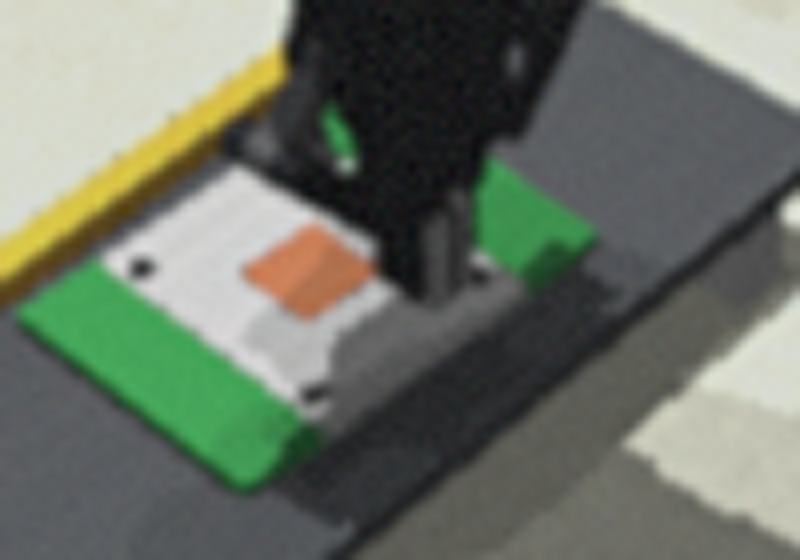

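The fingers hover over the plate: the tip shows at crop (430,300), while a tip at z = 53 mm should show at (423,360). So the real tips are about 20 mm higher than the stated 22 mm offset suggests. The plate hasn't moved. I back off and feel for the ledge.

```bash
python3 -m inch '[[1,-0.07,0,0,0,0,0],[1,-0.13,0.01,0,0,0,0],[1,-0.13,0.01,0,0,0,0],[1,-0.13,0.01,0.02,0,0,0],[1,-0.13,0.01,0.04,0,0,0],[1,-0.13,0.01,0.06,0,0,0],[1,-0.13,0.01,0.06,0,0,0]]'
python3 -m inch '[[1,0,0,0.006,0,0,0],[1,0,0,0.006,0,0,0]]'
python3 -c "
from h import *
togo(-71,3,54)
c=r.read_camera('side');cv2.imwrite('pics/s4.png',cv2.resize(c['img'][195:265,250:350,::-1],None,fx=8,fy=8,interpolation=cv2.INTER_CUBIC))
p=r.read_state()['tcp_pos']
for z in (.05,.053,.06):print(z,(proj(c,[p[0],p[1],z])-[250,195])*8)"
```

```text
t: 4.95
tcp_pos: [0.5038, -0.0359, 0.0587]
orientation: [-0.0, 0.999, -0.043, -0.001]
force: [0.1, 0.1, 0.0]
width: -0.001
t: 5.15
tcp_pos: [0.5041, -0.0359, 0.058]
orientation: [-0.0, 0.999, -0.043, -0.0]
force: [-0.1, -0.6, 0.0]
width: 0.0
t 5.15 at [-72.1   2.2] 58.0 F [-0.1 -0.6  0. ] w 0.0003025268754206325
row [ 0.004 -0.003  0.016] [-0.     0.001 -0.   ]
0.05 [[514.65976359 417.86860203]]
0.053 [[514.57613931 410.50956335]]
0.06 [[514.37966114 393.21924676]]
```

View pics/s4.png

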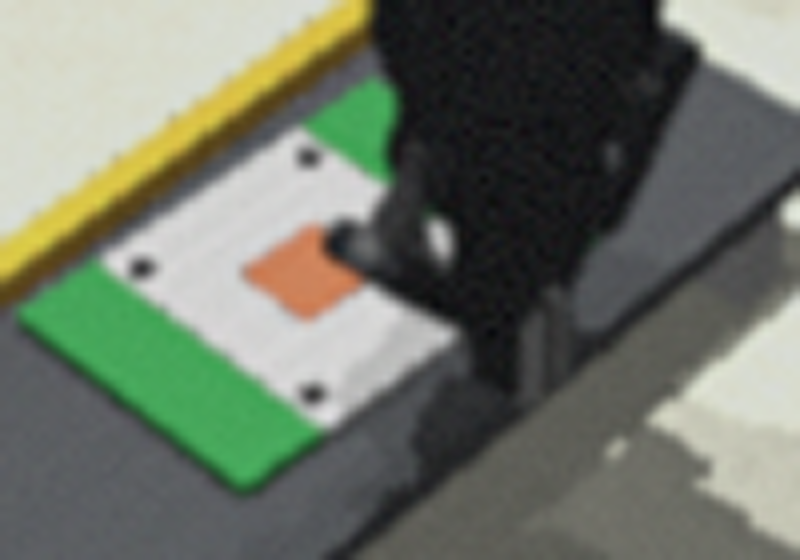

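```bash
for i in 1 2 3 4; do python3 -m inch '[[1,0,0,0.004,0,0,0],[1,0,0,0.008,0,0,0],[1,0,0,0.008,0,0,0]]' | tr '\n' ' '; echo; done
```

```text
t: 5.5 tcp_pos: [0.5041, -0.036, 0.0562] orientation: [0.0, 0.999, -0.043, -0.0] force: [-0.4, -0.2, 0.3] width: -0.002 
t: 5.8 tcp_pos: [0.504, -0.036, 0.0541] orientation: [0.0, 0.999, -0.043, -0.0] force: [-0.5, -0.1, -0.2] width: 0.001 
t: 6.1 tcp_pos: [0.5039, -0.036, 0.0521] orientation: [0.0, 0.999, -0.043, -0.0] force: [0.6, 0.9, 0.3] width: -0.0 
t: 6.4 tcp_pos: [0.504, -0.036, 0.0501] orientation: [0.0, 0.999, -0.043, -0.0] force: [-0.1, -0.4, -0.6] width: -0.001
```

```bash
python3 -m inch '[[1,0,0,-0.03,0,0,0],[1,0.03,0,-0.03,0,0,0],[1,0.05,0,-0.03,0,0,0],[1,0.05,0,-0.03,0,0,0],[1,0.05,0,-0.01,0,0,0],[1,0.05,0,0,0,0,0],[1,0.05,0,0,0,0,0]]' | tr '\n' ' '; python3 -c "
from h import *
togo(-60,3,54)
a=[]
for n,(u,v,w,h) in dict(side=(250,195,100,70),top=(270,165,100,70)).items():
    c=r.read_camera(n);a.append(cv2.resize(c['img'][v:v+h,u:u+w,::-1],None,fx=6,fy=6,interpolation=cv2.INTER_CUBIC)[:,:600][:300 if n=='top' else 420])
    p=r.read_state()['tcp_pos']
    print(n,(proj(c,[p[0],p[1],.05])-[u,v])*6)
cv2.imwrite('pics/s5.png',cv2.resize(np.vstack(a),None,fx=.8,fy=.8))"
```

```text
t: 7.1 tcp_pos: [0.5158, -0.037, 0.0495] orientation: [0.0, 0.999, -0.043, -0.001] force: [-0.4, -0.5, 0.9] width: -0.0 t 7.1 at [-60.4   2.1] 49.5 F [-0.4 -0.5  0.9] w -3.6380065706404944e-05
row [ 0.002 -0.003 -0.018] [ 0.     0.003 -0.   ]
side [[362.33784959 298.11985443]]
top [[234.09870514 415.96421765]]
```

View pics/s5.png

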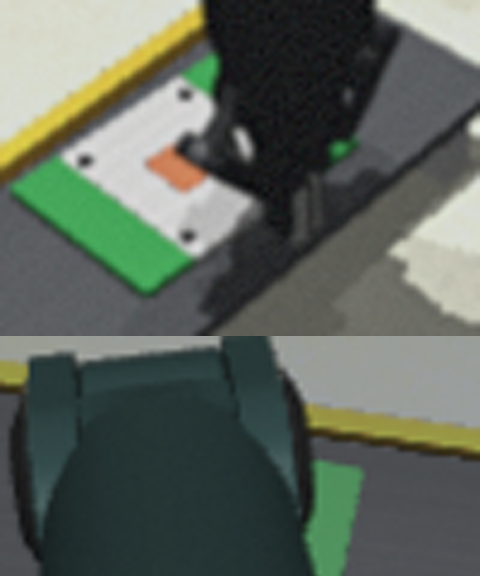

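The tip shows where a point at the reported TCP height would, close to the ledge surface, still with no contact force. I keep feeling down in 1 mm steps.

```bash
for i in 1 2 3 4; do python3 -m inch '[[1,0,0,0.004,0,0,0],[1,0,0,0.004,0,0,0]]' | tr '\n' ' '; echo; done
```

```text
t: 7.4 tcp_pos: [0.5165, -0.0371, 0.0492] orientation: [0.0, 0.999, -0.043, -0.0] force: [-0.4, -0.4, 0.3] width: 0.004 
t: 7.6 tcp_pos: [0.5165, -0.0371, 0.0482] orientation: [0.0, 0.999, -0.043, -0.0] force: [-0.5, 0.3, -0.6] width: -0.001 
t: 7.8 tcp_pos: [0.5165, -0.0371, 0.0472] orientation: [0.0, 0.999, -0.043, -0.0] force: [-0.0, -0.1, -0.4] width: -0.001 
t: 8.0 tcp_pos: [0.5165, -0.0371, 0.0462] orientation: [0.0, 0.999, -0.043, -0.0] force: [-0.2, -0.8, 0.2] width: 0.007
```

```bash
for i in 1 2 3 4 5; do python3 -m inch '[[1,0,0,0.004,0,0,0],[1,0,0,0.004,0,0,0]]' | tr '\n' ' ' | cut -c1-140; echo; done
python3 -c "
from h import *
c=r.read_camera('side');cv2.imwrite('pics/s6.png',cv2.resize(c['img'][195:265,250:350,::-1],None,fx=8,fy=8,interpolation=cv2.INTER_CUBIC))
p=r.read_state()['tcp_pos']
for z in (.03,.05,.06):print(z,(proj(c,[p[0],p[1],z])-[250,195])*8)"
```

```text
t: 8.2 tcp_pos: [0.5165, -0.0371, 0.0451] orientation: [0.0, 0.999, -0.043, -0.0] force: [0.7, 0.3, -1.0] width: 0.0 

t: 8.4 tcp_pos: [0.5165, -0.0371, 0.0441] orientation: [0.0, 0.999, -0.043, -0.0] force: [0.9, -0.6, -0.2] width: -0.001 

t: 8.6 tcp_pos: [0.5165, -0.0371, 0.0431] orientation: [0.0, 0.999, -0.043, -0.0] force: [0.1, 0.1, -0.1] width: -0.001 

t: 8.8 tcp_pos: [0.5166, -0.0371, 0.0422] orientation: [0.0, 0.999, -0.043, -0.0] force: [0.4, 0.2, 0.5] width: -0.002 

t: 9.0 tcp_pos: [0.5166, -0.0371, 0.0421] orientation: [0.0, 0.999, -0.043, 0.0] force: [-2.3, -0.1, 8.8] width: 0.001 

0.03 [[482.67150364 444.85570505]]
0.05 [[481.67944046 396.53372641]]
0.06 [[481.17313304 371.87221619]]
```

View pics/s6.png

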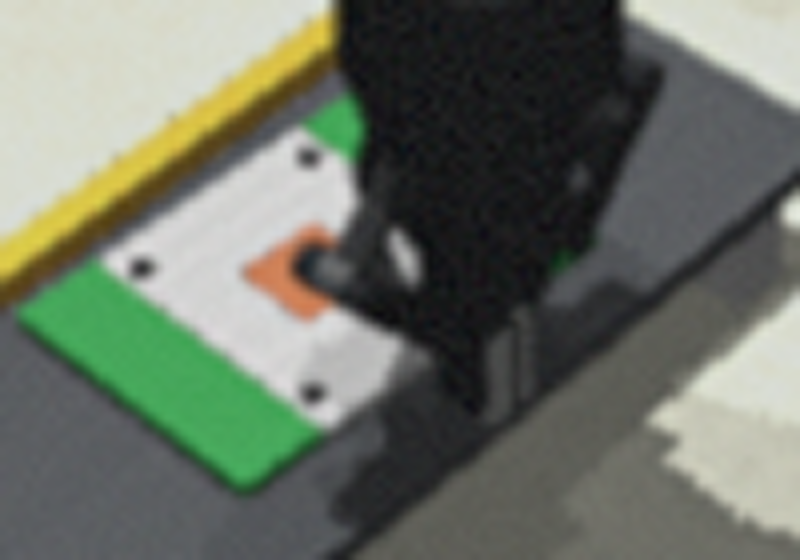

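Contact with the ledge comes at a reported TCP z of 42 mm, with 8.8 N upwards and the tip's shadow meeting the tip at crop (500,415). So z = 44.5 puts the tips about 2 mm above the ledge. I push towards the fence there and use force and camera as the stop.

```bash
python3 -c "
from h import *
c=r.read_camera('side');print('tip at',led(ray(c,[[250+500/8,195+415/8]],.05)), r.read_state()['moment'])"
python3 -m inch '[[1,0,0,-0.014,0,0,0],[1,0.02,0,-0.014,0,0,0],[1,0.03,0,-0.014,0,0,0],[1,0.04,0,-0.014,0,0,0],[1,0.05,0,-0.014,0,0,0],[1,0.06,0,-0.014,0,0,0],[1,0.07,0,-0.014,0,0,0],[1,0.07,0,-0.014,0,0,0]]'| tr '\n' ' '
cat >>h.py <<'E'
def look():
    togo(-36,3,44.5)
    for n in('top','side'):
        c=r.read_camera(n);Y,G=measure(c)
        for b in blobs(G,30): print(n,[led(np.array(x)/1000).tolist() for x in rect(ray(c,b,.056))[3]])
E
python3 -c "
from h import *
look()"
```

```text
tip at [[-68.3   4.1]] [0.05636178 0.5465015  0.02036259]
t: 9.9 tcp_pos: [0.5345, -0.0386, 0.0447] orientation: [-0.0, 0.999, -0.043, 0.0] force: [-0.4, -0.2, -0.5] width: -0.001 t 9.9 at [-41.6   2.2] 44.7 F [-0.4 -0.2 -0.5] w -0.0014028730187054875
row [ 0.022 -0.003  0.001] [-0.    -0.001 -0.001]
top [[1.0, -65.5], [63.6, -68.1], [64.6, -44.3], [2.0, -41.7]]
side [[-31.9, 45.8], [68.5, 40.8], [70.0, 72.3], [-30.3, 77.4]]
side [[-39.2, -65.0], [-19.9, -67.4], [-16.0, -37.4], [-35.3, -34.8]]
```

```bash
for i in 1 2 3 4; do python3 -m inch '[[1,0.006,0,0,0,0,0],[1,0.01,0,0,0,0,0],[1,0.01,0,0,0,0,0]]' | tr '\n' ' '; done
python3 -c "
from h import *
look()"
```

```text
t: 10.3 tcp_pos: [0.5361, -0.0388, 0.0447] orientation: [0.0, 0.999, -0.043, -0.0] force: [-2.1, -0.5, 0.0] width: 0.0 t: 10.6 tcp_pos: [0.5366, -0.0392, 0.0444] orientation: [0.0, 0.999, -0.043, -0.003] force: [-7.6, 0.0, 5.9] width: 0.001 t: 10.9 tcp_pos: [0.5368, -0.0394, 0.0441] orientation: [0.001, 0.999, -0.043, -0.005] force: [-12.6, 0.2, 8.3] width: -0.003 t: 11.2 tcp_pos: [0.5371, -0.0397, 0.0438] orientation: [0.001, 0.999, -0.043, -0.007] force: [-17.5, 0.5, 13.8] width: -0.0 t 11.2 at [-39.    1.3] 43.8 F [-17.5   0.5  13.8] w -0.00023412930725144062
row [ 0.012 -0.007 -0.003] [ 0.005  0.029 -0.001]
top [[8.8, -66.0], [66.7, -67.7], [67.4, -44.2], [9.5, -42.7]]
side [[-31.4, 44.7], [69.4, 41.3], [70.5, 72.6], [-30.4, 76.0]]
side [[-34.8, -37.5], [-31.4, -67.5], [-14.1, -65.5], [-17.5, -35.5]]
```

```bash
python3 -m inch '[[1,-0.06,0,-0.004,0,0,0],[1,-0.12,0,-0.02,0,0,0],[1,-0.12,0,-0.2,0,0,0],[1,-0.12,0,-0.25,0,0,0],[1,-0.12,0,-0.25,0,0,0],[1,-0.12,-0.2,-0.25,0,0,0],[1,0.1,-0.41,-0.25,0,0,0],[1,0.2,-0.41,-0.25,0,0,0],[1,0.2,-0.41,-0.25,0,0,0],[1,0.2,-0.41,-0.25,0,0,0]]' >/dev/null
python3 -c "
from h import *
look();togo(19,103,44.5)"
```

```text
t 12.3 at [ 17.7 105.1] 105.4 F [-0.3 -0.8  0.2] w -0.0005111993818111957
row [-0.215  0.408  0.244] [0.    0.004 0.001]
top [[-30.7, -64.8], [67.1, -67.7], [68.0, -38.3], [-29.8, -35.4]]
top [[10.1, 45.2], [70.4, 44.4], [70.7, 65.7], [10.4, 66.5]]
side [[-31.9, 44.8], [69.4, 41.9], [70.3, 74.5], [-31.0, 77.3]]
side [[-33.5, -67.4], [66.6, -71.3], [67.7, -42.0], [-32.4, -38.1]]
t 12.4 at [ 16.6 103.8] 105.9 F [-0.5  1.1 -0.5] w 0.0019448127608501463
row [0.01  0.003 0.246] [ 0.002  0.005 -0.002]
```

```bash
python3 -m inch '[[1,0.01,0,0.12,0,0,0],[1,0.01,0,0.2,0,0,0],[1,0.01,0,0.235,0,0,0],[1,0.01,0,0.243,0,0,0],[1,0.01,0,0.243,0,0,0]]' | tr '\n' ' '
python3 -m inch '[[1,0,0.03,0,0,0,0],[1,0,0.06,0,0,0,0],[1,0,0.08,0,0,0,0],[1,0,0.1,0,0,0,0],[1,0,0.12,0,0,0,0],[1,0,0.14,0,0,0,0],[1,0,0.16,0,0,0,0],[1,0,0.18,0,0,0,0],[1,0,0.2,0,0,0,0],[1,0,0.2,0,0,0,0]]' | tr '\n' ' '
python3 -c "
from h import *
look()"
```

```text
t: 12.9 tcp_pos: [0.605, 0.058, 0.0469] orientation: [0.0, 0.999, -0.043, 0.0] force: [-0.5, -0.4, 1.3] width: 0.002 t: 13.9 tcp_pos: [0.6006, 0.007, 0.0464] orientation: [0.0, 0.999, -0.043, -0.0] force: [-0.2, 0.5, 0.3] width: -0.002 t 13.9 at [20.4 53.2] 46.4 F [-0.2  0.5  0.3] w -0.001751700014295882
row [-0.225  0.201  0.008] [ 0.002  0.001 -0.003]
top [[-28.2, -91.6], [70.0, -93.3], [70.5, -63.3], [-27.7, -61.7]]
side [[-30.8, 17.6], [35.6, 16.8], [36.1, 49.6], [-30.4, 50.6]]
side [[-30.6, -94.4], [69.3, -95.4], [69.6, -66.5], [-30.3, -65.5]]
```

The plate slides and is squarer against the fence now. Its leading end is at y ≈ -93 and has to reach about -187. Next I push 80 mm more.

```bash
python3 -m inch '[[1,0,0.02,0.006,0,0,0],[1,0,0.04,0.006,0,0,0],[1,0,0.06,0.006,0,0,0],[1,0,0.08,0.006,0,0,0],[1,0,0.1,0.006,0,0,0],[1,0,0.12,0.006,0,0,0],[1,0,0.14,0.006,0,0,0],[1,0,0.16,0.006,0,0,0],[1,0,0.16,0.006,0,0,0]]' | tr '\n' ' '
python3 -m inch '[[1,0,0.02,0,0,0,0],[1,0,0.04,0,0,0,0],[1,0,0.06,0,0,0,0],[1,0,0.08,0,0,0,0],[1,0,0.1,0,0,0,0],[1,0,0.12,0,0,0,0],[1,0,0.14,0,0,0,0],[1,0,0.16,0,0,0,0],[1,0,0.16,0,0,0,0]]' | tr '\n' ' '
python3 -c "
from h import *
look()"
```

```text
t: 14.9 tcp_pos: [0.5972, -0.0328, 0.045] orientation: [0.0, 0.999, -0.043, -0.0] force: [0.1, 0.2, -0.3] width: 0.001 t: 15.8 tcp_pos: [0.5938, -0.0726, 0.045] orientation: [0.0, 0.999, -0.043, -0.0] force: [0.2, -0.2, 1.1] width: -0.003 t 15.8 at [ 20.3 -26.7] 45.0 F [ 0.2 -0.2  1.1] w -0.0028955298039801776
row [-0.226 -0.118  0.002] [ 0.002  0.    -0.003]
top [[-25.4, -170.6], [69.8, -170.7], [69.8, -142.2], [-25.4, -142.2]]
side [[-31.6, -63.0], [31.3, -63.3], [31.3, -29.8], [-31.5, -29.7]]
side [[-28.2, -172.8], [72.5, -173.5], [72.6, -146.7], [-28.0, -146.0]]
```

```bash
python3 -m inch '[[1,0,0.02,0,0,0,0],[1,0,0.04,0,0,0,0],[1,0,0.05,0,0,0,0],[1,0,0.06,0,0,0,0],[1,0,0.06,0,0,0,0]]' | tr '\n' ' '
python3 -m inch '[[1,0,-0.04,0,0,0,0],[1,0,-0.08,-0.02,0,0,0],[1,0,-0.1,-0.2,0,0,0],[1,-0.2,-0.1,-0.4,0,0,0],[1,-0.4,-0.1,-0.5,0,0,0],[1,-0.6,-0.1,-0.5,0,0,0],[1,-0.6,-0.1,-0.5,0,0,0],[1,-0.6,-0.1,-0.5,0,0,0]]' | tr '\n' ' '
python3 -c "
from h import *
look();togo(-62,-115,100)
a=[]
for n,(u,v,w,h) in dict(side=(210,165,150,110),top=(240,150,150,110)).items():
    c=r.read_camera(n);a.append(cv2.resize(c['img'][v:v+h,u:u+w,::-1],None,fx=5.3,fy=5.3,interpolation=cv2.INTER_CUBIC))
cv2.imwrite('pics/s7.png',cv2.resize(np.vstack(a),None,fx=.51,fy=.51)); cv2.imwrite('pics/s7t.png',a[1])"
```

```text
t: 16.4 tcp_pos: [0.5925, -0.087, 0.0449] orientation: [0.0, 0.999, -0.043, -0.0] force: [0.4, -0.1, 0.2] width: -0.001 t: 17.2 tcp_pos: [0.4427, -0.0475, 0.1712] orientation: [0.001, 0.999, -0.042, 0.0] force: [1.1, 0.3, -0.0] width: 0.003 t 17.2 at [-132.3  -14.5] 171.2 F [ 1.1  0.3 -0. ] w 0.002760709752182531
row [ 0.385 -0.07   0.507] [ 0.003 -0.001  0.003]
top [[-26.5, -185.1], [69.9, -184.9], [69.8, -157.1], [-26.5, -157.4]]
top [[-25.0, -75.3], [71.1, -74.6], [70.9, -46.5], [-25.2, -47.1]]
side [[-29.9, -77.1], [69.8, -77.4], [69.9, -45.1], [-29.8, -44.9]]
side [[48.5, -160.7], [52.7, -188.3], [69.8, -185.7], [65.7, -158.1]]
t 17.3 at [-129.   -14.6] 170.9 F [0.1 0.2 0.5] w -0.00018235813413746533
row [0.267 0.402 0.284] [ 0.001 -0.005  0.002]
```

View pics/s7.png

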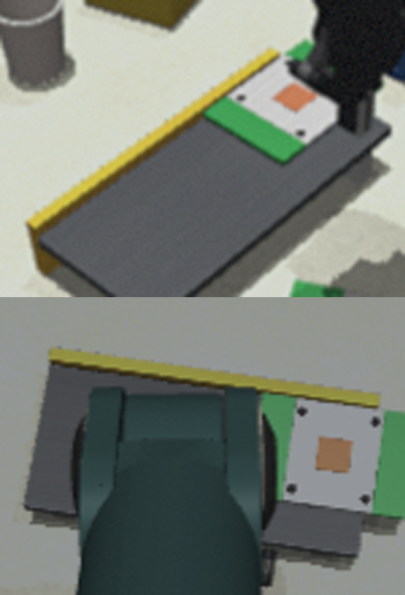

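The plate is past the ledge end by slightly more than its strip, and flush by eye. I'll seat it once more with a gentle sideways push at mid-plate.

```bash
python3 -m inch '[[1,0.1,0.2,0,0,0,0],[1,0.2,0.3,0,0,0,0],[1,0.25,0.4,0,0,0,0],[1,0.25,0.4,0.2,0,0,0],[1,0.25,0.4,0.4,0,0,0],[1,0.25,0.4,0.48,0,0,0],[1,0.25,0.4,0.5,0,0,0],[1,0.25,0.4,0.5,0,0,0],[1,0.25,0.4,0.5,0,0,0]]' | tr '\n' ' '
python3 -c "
from h import *
togo(-45,-115,44.5)"
```

```text
t: 18.3 tcp_pos: [0.5002, -0.1534, 0.045] orientation: [-0.0, 0.999, -0.042, 0.0] force: [1.2, 0.7, -0.4] width: -0.002 t 18.3 at [ -66.  -115.1] 45.0 F [ 1.2  0.7 -0.4] w -0.002206803317084112
row [ 0.084 -0.     0.002] [-0.    -0.002  0.   ]
```

```bash
python3 -m inch '[[1,0.02,0,0,0,0,0],[1,0.04,0,0,0,0,0],[1,0.06,0,0,0,0,0],[1,0.08,0,0,0,0,0],[1,0.09,0,0,0,0,0],[1,0.095,0,0,0,0,0],[1,0.1,0,0,0,0,0],[1,0.1,0,0,0,0,0]]' | tr '\n' ' '
for i in 1 2 3; do python3 -m inch '[[1,0.004,0,0,0,0,0],[1,0.008,0,0,0,0,0],[1,0.008,0,0,0,0,0]]' | tr '\n' ' ';done
python3 -c "
from h import *
look()"
```

```text
t: 19.1 tcp_pos: [0.524, -0.1556, 0.045] orientation: [0.0, 0.999, -0.043, -0.0] force: [-0.2, 0.5, 0.7] width: -0.001 t: 19.4 tcp_pos: [0.5261, -0.1558, 0.0451] orientation: [0.0, 0.999, -0.043, 0.0] force: [-0.4, -0.2, -0.6] width: 0.0 t: 19.7 tcp_pos: [0.5281, -0.156, 0.045] orientation: [0.0, 0.999, -0.043, 0.0] force: [-0.4, -0.4, -0.0] width: -0.0 t: 20.0 tcp_pos: [0.5288, -0.1561, 0.0448] orientation: [-0.0, 0.999, -0.043, -0.001] force: [-4.6, 0.8, 2.4] width: 0.003 t 20.0 at [ -37.3 -115.4] 44.8 F [-4.6  0.8  2.4] w 0.0027161835453792
row [ 0.005 -0.473  0.001] [ 0.     0.005 -0.001]
top [[-25.1, -76.1], [71.4, -73.9], [70.8, -45.1], [-25.8, -47.3]]
side [[-31.0, -77.1], [69.4, -77.4], [69.5, -45.4], [-30.9, -45.1]]
```

```bash
python3 -m inch '[[1,0.006,0,0,0,0,0],[1,0.014,0,0,0,0,0],[1,0.014,0,0,0,0,0]]' | tr '\n' ' '
python3 -m inch '[[1,-0.06,0,0,0,0,0],[1,-0.14,0,-0.02,0,0,0],[1,-0.14,0,-0.2,0,0,0],[1,-0.3,-0.2,-0.4,0,0,0],[1,-0.4,-0.4,-0.5,0,0,0],[1,-0.5,-0.6,-0.5,0,0,0],[1,-0.5,-0.8,-0.5,0,0,0],[1,-0.5,-0.95,-0.5,0,0,0],[1,-0.5,-0.95,-0.5,0,0,0],[1,-0.5,-0.95,-0.5,0,0,0]]' | tr '\n' ' '
python3 -c "
from h import *
look()
for n in('top','side'):
    c=r.read_camera(n);Y,G=measure(c)
    for b in blobs(Y,60): print(n,'fence',rect(ray(c,b,.062))[:3])
    g=[b for b in blobs(G,30)];print('plate',rect(ray(c,np.vstack(g),.056))[:3])
    if n=='top':t=c
    else: cv2.imwrite('pics/s8.png',cv2.resize(c['img'][160:250,240:360,::-1],None,fx=6.6,fy=6.6,interpolation=cv2.INTER_CUBIC))
cv2.imwrite('pics/t8.png',cv2.resize(t['img'][165:255,300:460,::-1],None,fx=5,fy=5,interpolation=cv2.INTER_CUBIC))
V=cv2.GaussianBlur(t['img'],(3,3),0).max(2)
# ledge end: walk along ledge y in strips of the top surface nearer than the plate, dark -> light
for x in (-60,-50,-42,-36):
    ys=np.arange(-165,-135,.5);P=[np.append(L0+(x*lx+y*ly)/1000,.05) for y in ys];q=proj(t,P)
    v=cv2.remap(V,q[:,0].astype(np.float32)[None],q[:,1].astype(np.float32)[None],1)[0].astype(int);print(x,ys[np.argmax(v<(v[0]+v[-1])/2)],v[0],v[-1])
"
```

```text
t: 20.4 tcp_pos: [0.529, -0.1561, 0.0444] orientation: [-0.0, 0.999, -0.043, -0.005] force: [-13.1, 1.1, 9.5] width: -0.002 t: 21.4 tcp_pos: [0.4301, 0.0958, 0.1711] orientation: [-0.001, 0.999, -0.039, 0.002] force: [0.3, -0.2, 0.4] width: -0.002 t 21.4 at [-157.1  127.2] 171.1 F [ 0.3 -0.2  0.4] w -0.002140005415565236
row [0.479 0.502 0.507] [-0.006 -0.008  0.015]
top [[-26.5, -185.0], [69.9, -184.8], [69.8, -157.1], [-26.5, -157.4]]
top [[-26.9, -74.5], [70.8, -75.2], [71.1, -46.3], [-26.7, -45.5]]
side [[-27.4, -187.0], [54.4, -187.4], [54.5, -159.4], [-27.4, -159.2]]
top fence (array([650.1, -51.3]), array([295.2,  11.5]), 85.1)
plate (array([ 588. , -161.2]), array([138.9,  97.7]), 85.1)
side fence (array([652.1,   1.7]), array([192. ,  13.1]), 85.0)
side fence (array([ 758.2, -191.4]), array([32.1, 52. ]), 0.1)
plate (array([ 573.2, -218.1]), array([27.5, 79.2]), 84.9)
-60 -150.0 155 89
-50 -150.5 155 86
-42 -150.0 121 87
-36 -164.5 87 87
```

View pics/t8.png

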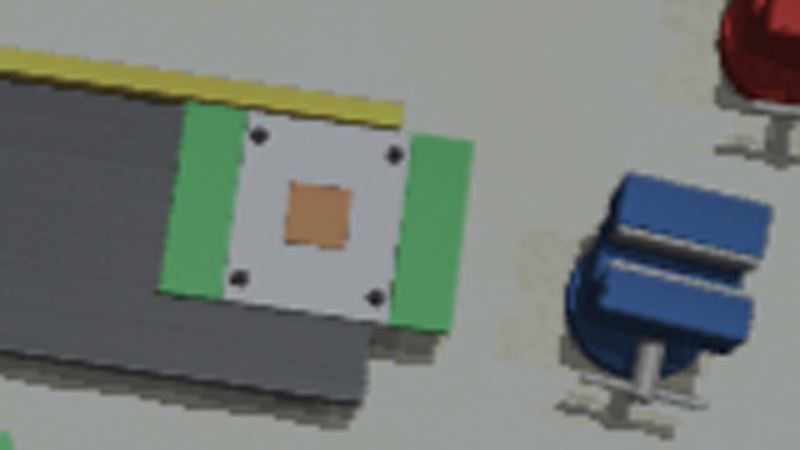

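The green strip's inner edge, at pixel (410,137) to (392,325), is clear of the ledge end by about 6 to 7 mm. The plate and the fence are both at 85.1°, and nothing is touching the plate.

```bash
python3 -c "
from plant import r
print(r.finish_job(), r.read_state()['t'])"
```

```text
the job is handed in; nothing more can be done
the job is handed in; nothing more can be done
```

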